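Load a sprung mould rack for the burnout furnace

TASK

Pack the filled round flask, the one-hole mould block and the two-hole brick into the clamping rack for the furnace: all three upright and fully down on its floor in one row between the tall end wall and the sprung clamp plate, so that the plate, pushed back by the row, holds them snug. The free bay is shorter than the row, so the last piece has to be worked in against the spring. Any order will do; leave all the other things on the bench as they are.

Things in the scene. Friction and masses are not known exactly. Their poses are not given: they have to be found in the camera images.
- rack: Bare steel rack fixed to the bench. Origin: underside, mid-width of the bay; y runs along the row from the tall end wall to the clamp, x across, z up. End wall: inner face at y = -75 mm, 10 mm thick, top 69 mm above the bench. Low side walls at x = 29.5 to 34.5 mm either side, top 18 mm above the bench. Spring post at y = 117 to 127 mm, 45 mm high
- rack_floor (a point): Point on top of the rack's 5 mm floor, 5 mm above rack's origin, same axes. The bay is 59 mm wide and, at rest, 138 mm long (y = -75 to +63 mm); the three pieces together need 150 mm
- clamp (a joint): Travel of the sprung steel clamp plate, m: 0 at rest, grows as it is pushed towards +y of the rack, stop at 0.035. Pushing takes about 2 N at 0, 3 N at 12 mm, 5 N at 35 mm; it springs back when let go
- clamp_face (a point): Middle of the top edge of the clamp plate's inner face (the face towards the row), 59 mm above the bench, axes as the rack's; the plate is 52 mm wide in x, 8 mm thick towards +y, moves with the clamp
- flask: Round steel casting flask filled with white plaster, one small dark hole in the middle of the plaster; solid cylinder 56 mm diameter, 62 mm high, about 0.35 kg. Origin: centre of the underside, z up
- block: White plaster mould block with one dark hole in the middle of its top: 56 mm along its x, 44 mm along its y, 60 mm high, about 0.22 kg. Origin: centre of the underside. Fits the bay with its x across the bay or with its y across it (then it needs 56 mm of the row)
- brick: White plaster brick with two small dark holes in its top side by side along x: 56 mm along its x, 50 mm along its y, 64 mm high, about 0.25 kg. Origin: centre of the underside
- crucible: Bystander: white ceramic crucible, open, tapered, 84 mm rim, 68 mm high. Origin: centre of the underside
- dish: Bystander: small white ceramic dish, 72 mm rim, 30 mm high. Origin: centre of the underside
- empty_flask: Bystander: empty steel ring flask, open at both ends, 80 mm diameter, 50 mm high. Origin: centre of the underside
- tongs: Bystander: dark steel crucible tongs lying flat, 250 mm long along its x, 12 mm high. Origin: underside, middle
- brush: Bystander: bench brush lying along its x, about 200 mm long. Origin: middle of the underside
- hammer: Bystander: hammer lying along its x, about 230 mm long. Origin: middle of the underside
Not all that is in view belongs to the job. Leave any blue or turquoise look-alike of the brick alone.

How it is judged:
At the end, for the whole second after the job is handed in: Flask, block and brick all stand in the bay between end wall and clamp plate, each within 4 mm of the rack's floor in height, 9 mm of the bay's middle line and 0.07 rad of upright, at rest (under 0.02 m/s), and the clamp plate is held back by more than 8 mm (z of flask in the frame of rack_floor between -0.004 and 0.004 m and x of flask in the frame of rack_floor between -0.009 and 0.009 m and y of each of flask, block, brick in the frame of rack_floor above -0.075 m and y of each of flask, block, brick in the frame of clamp_face below 0 m and angle between each of flask, block, brick's own z axis and vertical below 0.07 rad and linear speed of each of flask, block, brick below 0.02 m/s and z of block in the frame of rack_floor between -0.004 and 0.004 m and x of block in the frame of rack_floor between -0.009 and 0.009 m and z of brick in the frame of rack_floor between -0.004 and 0.004 m and x of brick in the frame of rack_floor between -0.009 and 0.009 m and value of joint clamp above 0.008 m); the robot touches nothing.
It fails at once if another thing on the bench is moved by more than 30 mm (distance of any of crucible, dish, empty_flask, tongs, brush, hammer from where it was at the start of the episode above 0.03 m).
It also fails if it takes over 72 s, if anything falls off the work surface, if the arm or the gripper's body presses on something with over 40 N, if the wrist force passes 120 N, or if a joint passes its speed limit or range.

ROBOT

A 6-joint arm with a two-finger parallel gripper is mounted at the origin on the work surface. World frame = base frame: x ahead of the robot, y to its left, z up, the work surface at z = 0. Lengths are in m, angles in rad, forces in N, time in s.
With the tool pointing down it reaches from about 0.375 to 0.9 m from the base axis. Payload 3.1 kg.
Tool frame: the origin (TCP) lies between the finger pads; the fingertips stand 22 mm ahead of it and the grasp point (between the pads) lies 3 mm ahead of it; z points along the fingers, y is the direction in which the jaws open and shut (so a half turn about z gives the same grasp; the last joint's range is limited). The gripper opens to 85 mm and grips with 20 to 120 N. Pads are 22 mm wide; open, the fingers measure 114 mm over their backs; the gripper's body (76 mm by 85 mm) begins 54 mm behind the grasp point. The pads swing forward as they close: fully open they stand 13 mm farther back than shut.
Start: joints at [-1.337, 0.527, 1.433, -0, 1.181, -0.178], TCP at [0.25, -0.573, 0.253] pointing down, gripper open.
Joint ranges: [-3.08, 3.08], [-0.75, 2.2], [0.22, 2.44], [-1.43, 4.57], [0, 2.65], [-2.85, 2.85]. Speed limits (rad/s): [2.79, 2.79, 3.14, 3.14, 3.14, 3.14].

INTERFACE

Orientations are given as a unit quaternion [x, y, z, w].
In Python, from station import status, snapshot, manip gives the robot as it stands.
- The arm moves only by the tool move_arm, never from a script. Its argument "plan" is a list that holds one entry, the list of rows, each a list of 7 numbers: the turn, a rotation vector about the tool's x, y, z scaled (see below), then the shift along the tool's x, y, z scaled (see below), then the closure, from 0 (fully open) to 1 (shut). A call has exactly 8 rows; each row is the pose to reach, as a shift and turn from the pose commanded when the call began, along the tool's axes at that moment; what a row does not reach only later rows make up. The controller multiplies each number of a shift by 100 mm and each number of a turn by pi/4 rad. A row lasts 1/8 s, in which the tool goes at most 62.5 mm and 10.7 degrees, less where a joint would pass 70% of its speed; a pose out of reach is approached as far as the arm can. A call with a number of a shift or a turn outside -1 to 1 is refused whole. A call with a gripper value outside its range is refused whole. The fingers move at their own pace and stop on an object; "force" is the grip in N (left out, the last holds). Time passes only in rows, so rows that repeat a pose let the fingers close, or fill a call up. It gives the time, the measured TCP pose, the force and the opening at its end, in the units of the state.
- status.sense(): the state, without advancing time (a new reading comes with each control period).
- snapshot(name): name is "scene" or "top"; returns a dict with "img" (480x640x3 uint8, red, green, blue), "depth" (480x640 float32, m along the optical axis (not along the pixel's ray), 0 where there is no reading), "mtx" (3x3 intrinsics, pixels), "k1" (the pictures are not rectified: a ray, as slopes to the right and down, at radius r is drawn at 1 + k1 r^2 times it, then the intrinsics apply), "T" (4x4, takes a point from camera to world coordinates). Camera axes: x right, y up, looking along -z (the intrinsics and any distortion apply to the point x, -y, -z); pixel columns grow to the right and rows downward; lengths in m; the calibration is good to about 2 mm. A picture is of the moment at which its call begins.
- manip.sign_off(): hands the job in, once; it reports no verdict.
The state is a dict: "t": time; "q": joint angles; "qd": joint speeds; "tau": joint torques, N m; "tcp_pos": TCP position; "tool_rot": TCP orientation; "force": force on the tool from outside, world axes, zero at the start; "ft_torque": the same for the moment, N m; "finger_gap": opening from 0.0 (shut) to 1.0 (fully open).
Only numpy, scipy, OpenCV 4.12 (cv2) and the standard library are available. Lean on these libraries where they do the work, as an engineer would, in place of code of your own. Each camera call takes 0.05 s, during which the arm holds its last target. There are 200 camera calls.

## Working session

There is one attempt and no reset: what is moved stays moved. The work goes in short steps, Python scripts to look and compute and a tool call to move; the robot and the scene stay as the last step left them, time stands still between calls to the robot, and variables do not carry over. Pictures are saved under pics/ and viewed, on a budget of 10 in all, crops included, one or two more only if the job needs it, and the job is handed in when it is done.

Besides the shell and the picture viewer there is one more tool, called after ">>>" as name([rows], argument=value, ...), one row to a line, values as JSON. move_arm: Moves the arm, as the interface text tells. Its arguments: {"type":"object","properties":{"plan":{"type":"array"},"force":{"type":"number"}},"required":["plan"]}

```bash
mkdir -p pics; ls; cat > h.py <<'E'
import numpy as np,cv2
from station import status,snapshot,manip
def cloud(s):
    K=s["mtx"];h,w=s["depth"].shape
    u,v=np.meshgrid(np.arange(w),np.arange(h))
    pts=np.stack([u,v],-1).reshape(-1,1,2).astype(float)
    xd=(pts[:,0,0]-K[0,2])/K[0,0];yd=(pts[:,0,1]-K[1,2])/K[1,1]
    x,y=xd.copy(),yd.copy()
    for _ in range(20):
        f=1+s["k1"]*(x*x+y*y);x,y=xd/f,yd/f
    d=s["depth"].ravel()
    P=np.stack([x*d,-y*d,-d,np.ones_like(d)])
    W=(s["T"]@P)[:3].T.reshape(h,w,3);W[s["depth"]==0]=np.nan
    return W
def save(n,img,scale=1):
    cv2.imwrite(f"pics/{n}.png",cv2.resize(img[:,:,::-1],None,fx=scale,fy=scale,interpolation=cv2.INTER_CUBIC))
E
python3 - <<'E'
from h import *
for n in("top","scene"):
    s=snapshot(n);save(n+"0",s["img"]);np.savez(n+"0.npz",**s);print(n,s["T"].round(3).tolist(),s["mtx"].tolist(),s["k1"])
st=status.sense();print(st)
E
```

```text
pics
top [[-0.005, 0.998, -0.069, 0.527], [-1.0, -0.006, -0.006, 0.024], [-0.006, 0.069, 0.998, 0.991], [0.0, 0.0, 0.0, 1.0]] [[451.4050558451246, 0.0, 316.8106475612203], [0.0, 451.4050558451246, 233.72668354476804], [0.0, 0.0, 1.0]] -0.10323171688792274
scene [[-0.433, -0.653, 0.621, 1.375], [0.901, -0.311, 0.302, 0.379], [-0.004, 0.691, 0.723, 0.965], [0.0, 0.0, 0.0, 1.0]] [[603.3758686912844, 0.0, 321.4259625327505], [0.0, 603.3758686912844, 243.04224015917276], [0.0, 0.0, 1.0]] -0.15670358400341425
{'t': 0.1, 'q': array([-1.33753501e+00,  5.28392527e-01,  1.43376898e+00,  1.66612774e-05,
        1.18141777e+00, -1.78442247e-01]), 'qd': array([ 0.00012855, -0.001347  , -0.0026601 , -0.00030691, -0.00016142,
       -0.00088323]), 'tau': array([-5.61433353e-04, -4.43304992e+01, -1.78586340e+01, -2.60135857e-04,
        3.84954576e-03, -4.81137850e-07]), 'tcp_pos': array([ 0.25002956, -0.57215211,  0.25242122]), 'tool_rot': array([ 9.78887400e-01,  2.04397828e-01, -1.95217039e-05, -9.93146541e-04]), 'force': array([-0.95805375,  0.3384352 , -0.53649799]), 'ft_torque': array([-0.02028209,  0.04240117, -0.01796787]), 'finger_gap': 0.9995026254625384}
```

View pics/top0.png

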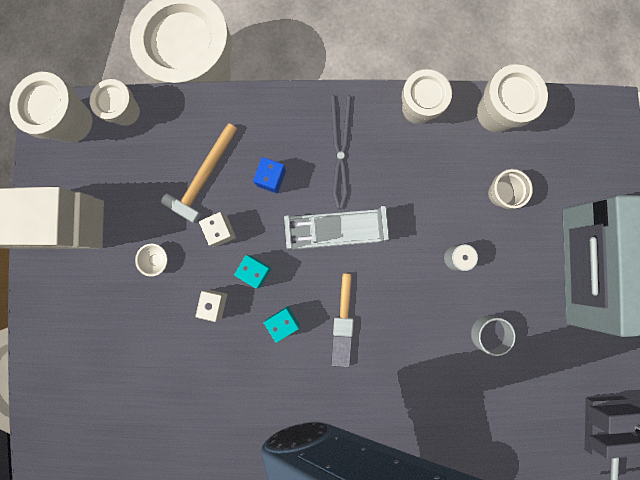

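View pics/scene0.png

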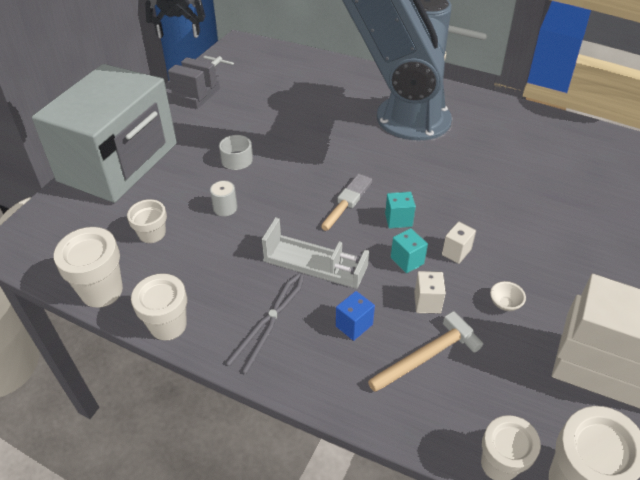

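Top view: the filled flask is at (464,257), with one hole. The one-hole block is at (210,306). Two-hole pieces are white at (215,229), turquoise at (252,271) and (281,324), and blue at (268,175). The white one is the brick; the coloured ones are look-alikes. The rack is at (335,228), with its tall wall on the right and the clamp on the left. Next I'll measure and take one confirming crop.

```bash
python3 - <<'E'
from h import *
d=np.load("top0.npz");s={k:d[k] for k in d};W=cloud(s)
def comp(seed,zl,zh,r=45):
    m=((W[...,2]>zl)&(W[...,2]<zh)).astype(np.uint8)
    n,l=cv2.connectedComponents(m)
    u,v=seed;p=l[v-12:v+12,u-12:u+12];k=np.bincount(p[p>0]).argmax()
    return W[l==k]
for n,seed,zl,zh in(("flask",(464,257),.045,.08),("block",(210,306),.045,.08),("brick",(215,229),.05,.08)):
    P=comp(seed,zl,zh);r=cv2.minAreaRect((P[:,:2]*1000).astype(np.float32))
    print(n,len(P),r,np.nanmedian(P[:,2]),P[:,:2].mean(0))
# rack
sub=W[195:255,275:395].reshape(-1,3)
for zl,zh in((-.003,.003),(.003,.012),(.012,.022),(.035,.05),(.053,.063),(.064,.075)):
    P=sub[(sub[:,2]>zl)&(sub[:,2]<zh)]
    r=cv2.minAreaRect((P[:,:2]*1000).astype(np.float32));print(zl,len(P),r,np.median(P[:,2]),cv2.boxPoints(r).round(1).tolist())
a=s["img"][190:325,180:300];b=s["img"][190:325,380:500]
save("crop1",np.hstack([a,s["img"][190:325,280:400],b]),2.2)
E
```

```text
flask 596 ((540.5308837890625, -277.197998046875), (54.56340408325195, 55.56144714355469), 52.132232666015625) 0.061345279963887445 [ 0.53990801 -0.27533035]
block 596 ((442.4040832519531, 254.96275329589844), (45.103519439697266, 55.28234100341797), 77.05786895751953) 0.058902239386865285 [0.44300089 0.25322612]
brick 687 ((603.3173828125, 241.75680541992188), (56.838958740234375, 50.71405029296875), 24.136280059814453) 0.06298780661046666 [0.60296152 0.24058349]
-0.003 3790 ((615.34912109375, -9.945602416992188), (264.687255859375, 131.19297790527344), 89.68482208251953) -0.00031336140243104493 [[549.0, -141.89999389648438], [680.2000122070312, -142.60000610351562], [681.7000122070312, 122.0], [550.5, 122.80000305175781]]
0.003 1743 ((614.8079833984375, -11.999908447265625), (257.59771728515625, 130.11642456054688), 89.69224548339844) 0.00480051188153896 [[549.0999755859375, -140.39999389648438], [679.2000122070312, -141.10000610351562], [680.5999755859375, 116.4000015258789], [550.4000244140625, 117.0999984741211]]
0.012 452 ((618.0176391601562, -7.9873046875), (95.40177154541016,
[... 329 characters left out ...]
00122070312, 94.19999694824219], [577.7999877929688, -112.5], [647.5999755859375, -107.0], [631.5, 99.5999984741211]]
0.053 121 ((608.1387939453125, -32.07981872558594), (64.54856872558594, 146.65130615234375), 3.7988011837005615) 0.058030534747586016 [[571.0999755859375, 38.900001525878906], [580.7999877929688, -107.4000015258789], [645.2000122070312, -103.0999984741211], [635.5, 43.20000076293945]]
0.064 169 ((612.5525512695312, -109.59845733642578), (68.8724594116211, 10.301809310913086), 4.82521915435791) 0.06824200474695585 [[577.7999877929688, -107.4000015258789], [578.7000122070312, -117.5999984741211], [647.2999877929688, -111.80000305175781], [646.4000244140625, -101.5999984741211]]
```

View pics/crop1.png

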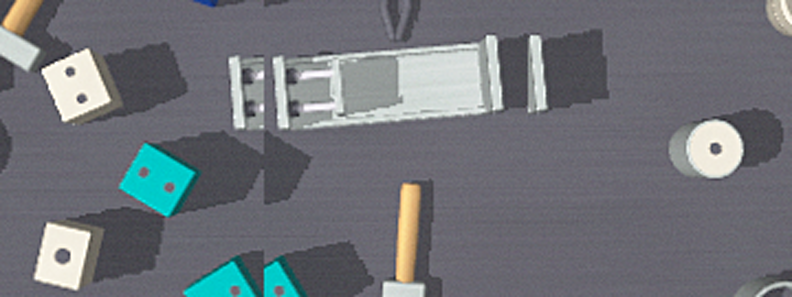

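The crop confirms it: the white two-hole brick is at top left, the one-hole block at lower left, and the flask with a single hole at right. The coloured ones are look-alikes. Next I'll refine the rack pose and write a move helper.

```bash
cat >> h.py <<'E'
from scipy.spatial.transform import Rotation as R
O=np.array([.6064,-.0290]);YAW=.077   # rack origin / yaw
def rack(x,y): # rack mm -> world
    c,s_=np.cos(YAW),np.sin(YAW);return O+np.array([c*x-s_*y,s_*x+c*y])/1000
def torack(P):
    c,s_=np.cos(YAW),np.sin(YAW);d=(np.asarray(P)[...,:2]-O)*1000
    return np.stack([c*d[...,0]+s_*d[...,1],-s_*d[...,0]+c*d[...,1]],-1)
def tool(yaw,tilt=0): # tool y at angle yaw in world; tilt leans tool's top toward rack +y
    y=np.array([np.cos(yaw),np.sin(yaw),0]);z=np.array([0,0,-1.]);x=np.cross(y,z)
    M=np.stack([x,y,z],1)
    return R.from_rotvec(-tilt*y)*R.from_matrix(M)
def go(p,yaw,tilt=0):
    st=status.sense();q=R.from_quat(st["tool_rot"]);T=tool(yaw,tilt)
    sh=q.inv().apply(np.asarray(p)-st["tcp_pos"])/.1;rv=(q.inv()*T).as_rotvec()/(np.pi/4)
    print("t",round(st["t"],2),"q",st["q"].round(2),"tcp",st["tcp_pos"].round(4),"F",st["force"].round(1),"gap",round(st["finger_gap"],3))
    print("   turn",rv.round(3),"shift",sh.round(3));return rv,sh
E
python3 - <<'E'
from h import *
d=np.load("top0.npz");s={k:d[k] for k in d};W=cloud(s)
sub=W[195:262,275:395].reshape(-1,3);L=torack(sub);z=sub[:,2]
from numpy import median as md
w=L[(z>.064)&(z<.075)&(abs(L[:,1]+80)<15)];po=L[(z>.038)&(z<.05)&(L[:,1]>105)&(L[:,1]<140)]
for n,a in(("wall",w),("post",po),("plate",L[(z>.05)&(z<.065)&(L[:,1]>50)])):print(n,len(a),a.min(0).round(1),a.max(0).round(1),a.mean(0).round(1))
sw=(z>.0145)&(z<.022)&(abs(abs(L[:,0])-32)<7)&(L[:,1]>-70)&(L[:,1]<60)
for sg in(1,-1):
    a=L[sw&(L[:,0]*sg>0)];print(len(a),a.min(0),a.max(0),a.mean(0),np.polyfit(a[:,1],a[:,0],1))
fl=L[(z>.002)&(z<.008)&(abs(L[:,0])<40)&(L[:,1]>-60)&(L[:,1]<40)];print("floor",fl[:,0].min(),fl[:,0].max())
ov=W[180:340,540:].reshape(-1,3);ov=ov[ov[:,2]>.1];print("oven",np.nanmin(ov,0),np.nanmax(ov,0))
go([.25,-.42,.253],YAW-np.pi/4)
E
```

```text
wall 169 [-34.5 -86.2] [ 34.4 -75.9] [ -0.3 -80.7]
post 170 [-35.1 108. ] [ 34.9 126.3] [ -0.2 120.9]
plate 95 [-25.9  62.3] [24.6 70.1] [-0.5 66.2]
137 [ 29.36217654 -68.67109389] [34.64131895 59.99409415] [32.0114782 -2.8835056] [3.1829082e-04 3.2012396e+01]
134 [-34.49958655 -69.40699121] [-29.35681679  58.51494456] [-31.89224805  -5.00890789] [-1.17479638e-03 -3.18981325e+01]
floor -38.953198672544204 39.90401044218667
oven [ 0.38954482 -0.56962315  0.10008977] [ 0.64997222 -0.49258193  0.21376713]
t 0.1 q [-1.34  0.53  1.43  0.    1.18 -0.18] tcp [ 0.25   -0.5722  0.2524] F [-1.   0.3 -0.5] gap 1.0
   turn [-0.002 -0.001 -0.574] shift [ 0.609 -1.395 -0.003]
```

```bash
sed -i 's/-.0290\]/-.0298]/' h.py; echo ok
```

```text
ok
```

>>> move_arm([
  [[0,0,-0.2,0.2,-0.5,0,0],[0,0,-0.4,0.45,-1,0,0],[0,0,-0.6,0.45,-1,0,0],[0,0,-0.8,0.45,-1,0,0],[0,0,-0.9,0.45,-1,0,0],[0,0,-0.9,0.45,-1,0,0],[0,0,-0.9,0.45,-1,0,0],[0,0,-0.9,0.45,-1,0,0]],
])

```text
t: 1.1
tcp_pos: [0.2513, -0.463, 0.2532]
tool_rot: [0.848, 0.53, 0.0, -0.0]
force: [-0.7, 0.4, 0.0]
finger_gap: 1.002
```

```bash
python3 -c "
from h import *
go([.5405,-.2768,.15],YAW)"
```

```text
t 1.1 q [-1.29  0.4   1.68 -0.    1.07 -0.83] tcp [ 0.2513 -0.463   0.2532] F [-0.7  0.4  0. ] gap 1.002
   turn [-0.    -0.    -0.675] shift [2.939 1.786 1.032]
```

>>> move_arm([
  [[0,0,0,0.3,0.18,0,0],[0,0,0,0.7,0.42,0,0],[0,0,0,1,0.6,0,0],[0,0,0,1,0.6,0,0],[0,0,0,1,0.6,0,0],[0,0,0,1,0.6,0,0],[0,0,0,1,0.6,0,0],[0,0,0,1,0.6,0,0]],
])

```text
t: 2.1
tcp_pos: [0.3486, -0.3997, 0.2533]
tool_rot: [0.848, 0.53, -0.0, -0.0]
force: [-0.5, -0.2, 0.3]
finger_gap: 0.996
```

>>> move_arm([
  [[0,0,-0.2,0.3,0.18,0,0],[0,0,-0.4,0.7,0.42,0,0],[0,0,-0.6,1,0.6,0.2,0],[0,0,-0.675,1,0.6,0.4,0],[0,0,-0.675,1,0.6,0.5,0],[0,0,-0.675,1,0.6,0.5,0],[0,0,-0.675,1,0.6,0.5,0],[0,0,-0.675,1,0.6,0.5,0]],
])

```text
t: 3.1
tcp_pos: [0.4468, -0.3363, 0.2041]
tool_rot: [0.679, 0.734, -0.0, 0.001]
force: [-0.3, -0.0, -0.5]
finger_gap: 1.003
```

```bash
python3 -c "
from h import *
go([.5405,-.2768,.15],YAW)
go([.5405,-.2768,.043],YAW)"
```

```text
t 3.1 q [-0.85  0.5   1.65  0.    0.99 -0.92] tcp [ 0.4468 -0.3363  0.2041] F [-0.3 -0.  -0.5] gap 1.003
   turn [0.001 0.002 0.   ] shift [0.522 0.98  0.542]
t 3.1 q [-0.85  0.5   1.65  0.    0.99 -0.92] tcp [ 0.4468 -0.3363  0.2041] F [-0.3 -0.  -0.5] gap 1.003
   turn [0.001 0.002 0.   ] shift [0.523 0.978 1.612]
```

>>> move_arm([
  [[0,0,0,0.26,0.5,0,0],[0,0,0,0.52,0.98,0.2,0],[0,0,0,0.52,0.98,0.6,0],[0,0,0,0.52,0.98,1,0],[0,0,0,0.52,0.98,1,0],[0,0,0,0.52,0.98,1,0],[0,0,0,0.52,0.98,1,0],[0,0,0,0.52,0.98,1,0]],
])

```text
t: 4.1
tcp_pos: [0.541, -0.2768, 0.105]
tool_rot: [0.679, 0.734, 0.0, 0.002]
force: [-0.1, 0.2, 0.1]
finger_gap: 1.0
```

>>> move_arm([
  [[0,0,0,0,0,0.3,0],[0,0,0,0,0,0.61,0],[0,0,0,0,0,0.61,0],[0,0,0,0,0,0.61,0.2],[0,0,0,0,0,0.61,0.6],[0,0,0,0,0,0.61,0.6],[0,0,0,0,0,0.61,0.6],[0,0,0,0,0,0.61,0.6]],
], force=60)

```text
t: 5.1
tcp_pos: [0.5413, -0.2769, 0.0442]
tool_rot: [0.679, 0.734, 0.0, 0.002]
force: [-0.9, -0.5, 6.8]
finger_gap: 0.635
```

```bash
python3 -c "
from h import *
go([*rack(0,-45),.155],YAW)"
```

```text
t 5.1 q [-0.66  0.79  1.61 -0.    0.73 -0.73] tcp [ 0.5413 -0.2769  0.0442] F [-0.9 -0.5  6.8] gap 0.635
   turn [0.003 0.003 0.002] shift [ 1.96   0.844 -1.11 ]
```

>>> move_arm([
  [[0,0,0,0,0,-0.25,0.6],[0,0,0,0,0,-0.6,0.6],[0,0,0,0.15,0.1,-1,0.6],[0,0,0,0.4,0.2,-1,0.6],[0,0,0,0.7,0.3,-1,0.6],[0,0,0,0.95,0.4,-1,0.6],[0,0,0,0.95,0.4,-1,0.6],[0,0,0,0.95,0.4,-1,0.6]],
])

```text
t: 6.1
tcp_pos: [0.5726, -0.1784, 0.1421]
tool_rot: [0.679, 0.734, -0.0, -0.0]
force: [-0.7, -0.4, -3.1]
finger_gap: 0.64
```

>>> move_arm([
  [[0,0,0,0.2,0.1,0,0.6],[0,0,0,0.5,0.22,-0.1,0.6],[0,0,0,0.8,0.35,-0.1,0.6],[0,0,0,1,0.44,-0.1,0.6],[0,0,0,1,0.44,-0.1,0.6],[0,0,0,1,0.44,-0.1,0.6],[0,0,0,1,0.44,-0.1,0.6],[0,0,0,1,0.44,-0.1,0.6]],
])

```text
t: 7.1
tcp_pos: [0.6087, -0.076, 0.1523]
tool_rot: [0.679, 0.734, -0.0, -0.0]
force: [-0.1, -0.3, -5.4]
finger_gap: 0.642
```

```bash
python3 -c "
from h import *
for n in('top','scene'):
    s=snapshot(n);save(n+'1',s['img'][180:340,230:470] if n=='top' else s['img'][120:360,160:480],2.5);np.savez(n+'1.npz',**s)
    W=cloud(s);P=W.reshape(-1,3);L=torack(P)
    print(n,[ (h,len(a),a[:,:2].min(0).round(1),a[:,:2].max(0).round(1)) for h in (120,135,150,160,165,170,175) for a in [L[(abs(P[:,2]*1000-h)<2.5)&(abs(L[:,0])<60)&(abs(L[:,1]+45)<50)]] if len(a)])
go([*rack(0,-45),.155],YAW)
"
```

```text
top [(120, 4, array([-25.8, -34.5]), array([-16.9, -23.9])), (135, 2, array([-24.4, -31.5]), array([-22.6, -29.4])), (150, 3, array([-41.3, -39.4]), array([-15.5, -23. ])), (160, 4, array([-24.2, -30.8]), array([-14.3, -22.3])), (165, 6, array([-24.6, -32.2]), array([-12.9, -21.9])), (170, 7, array([-42.2, -39.2]), array([-11.5, -21.6]))]
scene [(120, 49, array([ -2.9, -68.5]), array([ 28.9, -19.6])), (135, 34, array([ -1.9, -72.1]), array([ 33.8, -18.8])), (150, 51, array([-10.1, -53.5]), array([ 42.6, -19.1])), (160, 42, array([-34.2, -53.3]), array([ 42.8, -18.7])), (165, 53, array([-32.7, -50.2]), array([ 41.4, -18.9])), (170, 197, array([-36.1, -69.5]), array([ 42.7, -17.9])), (175, 45, array([-53.3, -49.7]), array([ 39.5, -19.4]))]
t 7.2 q [-0.31  0.64  1.55 -0.    0.95 -0.38] tcp [ 0.6088 -0.0757  0.1523] F [ 1.1  0.3 -3.3] gap 0.642
   turn [-0.  0.  0.] shift [ 0.01   0.011 -0.027]
```

View pics/scene1.png

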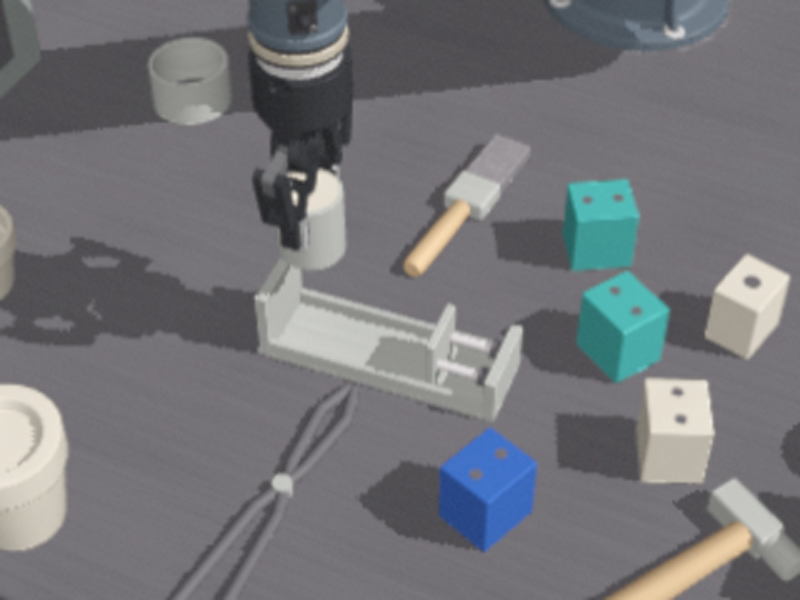

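Scene crop: the flask hangs upright in the jaws at (315,220), above the rack's end-wall half. I'll measure flask against rack within this same camera.

```bash
cat >> h.py <<'E'
def rackoff(s,W=None): # offset of rack as seen by this camera, rack mm: (x,y)
    W=cloud(s) if W is None else W
    P=W.reshape(-1,3);L=torack(P);z=P[:,2]*1000
    p=L[(abs(z-45)<4)&(L[:,1]>105)&(L[:,1]<140)&(abs(L[:,0])<45)]
    w=L[(abs(z-69)<3)&(abs(L[:,1]+80)<12)&(abs(L[:,0])<45)]
    out=[]
    for sg in(1,-1):
        a=L[(abs(z-18)<2)&(abs(L[:,0]-sg*32)<6)&(L[:,1]>0)&(L[:,1]<110)]
        out.append((len(a),a[:,0].min().round(1),a[:,0].max().round(1)) if len(a) else None)
    f=lambda a:(len(a),np.percentile(a,3,0).round(1),np.percentile(a,97,0).round(1)) if len(a) else None
    print("post",f(p),"\nwall",f(w),"\nside",out)
E
python3 -c "
from h import *
from scipy.optimize import least_squares as ls
d=np.load('scene1.npz');s={k:d[k] for k in d};W=cloud(s);rackoff(s,W)
P=W.reshape(-1,3);L=torack(P);z=P[:,2]*1000
im=s['img'].reshape(-1,3).astype(int)
m=(z>108)&(z<160)&(abs(L[:,0])<45)&(abs(L[:,1]+46)<40)&(im.min(1)>110)
a=L[m];r=ls(lambda c:np.hypot(a[:,0]-c[0],a[:,1]-c[1])-28,[0,-46],loss='soft_l1');print(m.sum(),r.x,np.abs(r.fun).mean())
t=L[(abs(z-170)<3)&(im.min(1)>150)&(abs(L[:,0])<45)&(abs(L[:,1]+46)<40)];print(len(t),t.min(0),t.max(0))
"
```

```text
post (138, array([-30.9, 116.9]), array([ 36. , 126.6])) 
wall (85, array([-12.7, -85.2]), array([ 37.6, -75. ])) 
side [(106, np.float64(26.5), np.float64(38.0)), (60, np.float64(-34.9), np.float64(-26.2))]
387 [ -0.12882613 -47.59585584] 1.5222600346668798
193 [-30.8837442  -67.74164804] [ 36.0984573  -17.85782142]
```

>>> move_arm([
  [[0,0,0,0.03,0.01,0.3,0.6],[0,0,0,0.03,0.01,0.6,0.6],[0,0,0,0.03,0.01,0.8,0.6],[0,0,0,0.03,0.01,0.88,0.6],[0,0,0,0.03,0.01,0.92,0.6],[0,0,0,0.03,0.01,0.96,0.6],[0,0,0,0.03,0.01,0.99,0.6],[0,0,0,0.03,0.01,0.99,0.6]],
])

```text
t: 8.2
tcp_pos: [0.6097, -0.0721, 0.0535]
tool_rot: [0.679, 0.734, 0.0, 0.0]
force: [-0.2, 0.3, -4.2]
finger_gap: 0.639
```

```bash
python3 -c "
from h import *
go([*rack(.5,-47),.048],YAW)"
```

```text
t 8.2 q [-0.3   0.78  1.59  0.    0.76 -0.38] tcp [ 0.6097 -0.0721  0.0535] F [-0.2  0.3 -4.2] gap 0.639
   turn [0.    0.    0.001] shift [-0.046  0.004  0.055]
```

>>> move_arm([
  [[0,0,0,0,0,0.02,0.6],[0,0,0,0,0,0.04,0.6],[0,0,0,0,0,0.05,0.6],[0,0,0,-0.01,0,0.05,0.6],[0,0,0,-0.02,0,0.05,0.6],[0,0,0,-0.03,0,0.05,0.6],[0,0,0,-0.03,0,0.05,0.6],[0,0,0,-0.03,0,0.05,0.6]],
])

```text
t: 9.2
tcp_pos: [0.61, -0.0735, 0.0493]
tool_rot: [0.679, 0.734, 0.001, -0.001]
force: [-1.2, 5.8, 6.4]
finger_gap: 0.642
```

```bash
python3 -c "
from h import *
go([*rack(.5,-47),.048],YAW)"
```

```text
t 9.2 q [-0.3   0.79  1.59  0.    0.76 -0.38] tcp [ 0.61   -0.0735  0.0493] F [-1.2  5.8  6.4] gap 0.642
   turn [ 0.001 -0.002  0.001] shift [-0.031  0.003  0.013]
```

>>> move_arm([
  [[0,0,0,0.01,0,0,0.4],[0,0,0,0.01,0,0,0.2],[0,0,0,0.01,0,0,0],[0,0,0,0.01,0,0,0],[0,0,0,0.01,0,-0.3,0],[0,0,0,0.01,0,-0.8,0],[0,0,0,0.3,0,-1,0],[0,0,0,0.6,0,-1,0]],
])

```text
t: 10.2
tcp_pos: [0.6068, -0.0156, 0.1507]
tool_rot: [0.68, 0.734, 0.001, 0.002]
force: [0.3, -0.2, -0.8]
finger_gap: 1.0
```

```bash
python3 -c "
from h import *
go([.4424,.256,.13],-.227)"
```

```text
t 10.2 q [-0.21  0.63  1.57 -0.    0.93 -0.29] tcp [ 0.6068 -0.0156  0.1507] F [ 0.3 -0.2 -0.8] gap 1.0
   turn [0.007 0.001 0.387] shift [ 2.834 -1.433  0.195]
```

>>> move_arm([
  [[0,0,0,0.5,-0.25,0,0],[0,0,0,1,-0.5,0,0],[0,0,0,1,-0.5,0,0],[0,0,0,1,-0.5,0,0],[0,0,0,1,-0.5,0,0],[0,0,0,1,-0.5,0,0],[0,0,0,1,-0.5,0,0],[0,0,0,1,-0.5,0,0]],
])

```text
t: 11.2
tcp_pos: [0.5477, 0.0802, 0.1482]
tool_rot: [0.679, 0.734, -0.0, -0.0]
force: [0.8, 0.8, -1.3]
finger_gap: 1.002
```

>>> move_arm([
  [[0,0,0,0.5,-0.25,0,0],[0,0,0,1,-0.5,0,0],[0,0,0,1,-0.5,0,0],[0,0,0,1,-0.5,0,0],[0,0,0,1,-0.5,0,0],[0,0,0,1,-0.5,0,0],[0,0,0,1,-0.5,0,0],[0,0,0,1,-0.5,0,0]],
])

```text
t: 12.2
tcp_pos: [0.4902, 0.176, 0.1483]
tool_rot: [0.679, 0.734, -0.0, -0.0]
force: [-0.2, -0.8, -0.2]
finger_gap: 0.999
```

>>> move_arm([
  [[0,0,0.1,0.3,-0.15,0,0],[0,0,0.2,0.6,-0.3,0,0],[0,0,0.387,0.83,-0.43,0,0],[0,0,0.387,0.83,-0.43,0.2,0],[0,0,0.387,0.83,-0.43,0.2,0],[0,0,0.387,0.83,-0.43,0.2,0],[0,0,0.387,0.83,-0.43,0.2,0],[0,0,0.387,0.83,-0.43,0.2,0]],
])

```text
t: 13.2
tcp_pos: [0.4411, 0.2556, 0.1288]
tool_rot: [0.782, 0.623, 0.0, 0.0]
force: [0.5, -0.6, 0.1]
finger_gap: 1.002
```

```bash
python3 -c "
from h import *
go([.4424,.256,.044],-.227)
for n in('top','scene'):
    s=snapshot(n);save(n+'2',s['img'] ,1);np.savez(n+'2.npz',**s)
t=np.load('pics/x.npy') if 0 else None
a=cv2.imread('pics/top2.png')[180:340,180:400];b=cv2.imread('pics/scene2.png')[180:340,250:500]
b=cv2.resize(b,None,fx=1.7,fy=1.7);a=cv2.resize(a,(374,272));cv2.imwrite('pics/both2.png',np.hstack([a,b]))
"
```

```text
t 13.2 q [0.31 0.57 1.83 0.   0.74 0.53] tcp [0.4411 0.2556 0.1288] F [ 0.5 -0.6  0.1] gap 1.002
   turn [ 0.001 -0.001  0.001] shift [0.007 0.011 0.848]
```

View pics/both2.png

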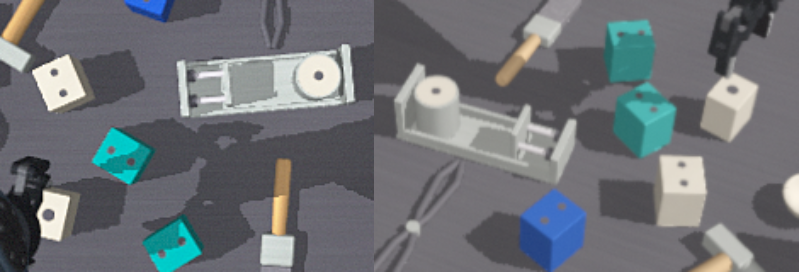

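The flask stands in the bay against the end wall (top half of the crop, about (318,75)), and the gripper is over the block. Now I'll grasp the block.

>>> move_arm([
  [[0,0,0,0.01,0.01,0.4,0],[0,0,0,0.01,0.01,0.85,0],[0,0,0,0.01,0.01,0.85,0],[0,0,0,0.01,0.01,0.85,0.2],[0,0,0,0.01,0.01,0.85,0.6],[0,0,0,0.01,0.01,0.85,0.6],[0,0,0,0.01,0.01,0.85,0.6],[0,0,0,0.01,0.01,0.85,0.6]],
])

```text
t: 14.3
tcp_pos: [0.4431, 0.2569, 0.0453]
tool_rot: [0.782, 0.623, 0.002, 0.001]
force: [-0.0, -0.1, 8.2]
finger_gap: 0.644
```

```bash
python3 -c "
from h import *
go([*rack(0,9),.155],YAW)
d=np.load('top2.npz');s={k:d[k] for k in d};W=cloud(s);rackoff(s,W)
P=W.reshape(-1,3);L=torack(P);z=P[:,2]*1000
a=L[(abs(z-66)<3)&(abs(L[:,0])<33)&(L[:,1]>-72)&(L[:,1]<0)];print(len(a),a.mean(0),cv2.minEnclosingCircle(a.astype(np.float32)))
"
```

```text
t 14.3 q [0.31 0.73 1.86 0.   0.55 0.53] tcp [0.4431 0.2569 0.0453] F [-0.  -0.1  8.2] gap 0.644
   turn [ 0.005 -0.002 -0.386] shift [-2.341  2.21  -1.094]
post (148, array([-32.1, 117.4]), array([ 32.6, 126.6])) 
wall (162, array([-32.4, -84.8]), array([ 32.1, -69.8])) 
side [(84, np.float64(29.5), np.float64(34.3)), (87, np.float64(-34.5), np.float64(-29.4))]
533 [ -0.1168484  -43.61317892] ((-0.03504389524459839, -43.7823600769043), 27.98427391052246)
```

>>> move_arm([
  [[0,0,0,0,0,-0.25,0.6],[0,0,0,0,0,-0.6,0.6],[0,0,0,-0.1,0.1,-1,0.6],[0,0,0,-0.3,0.3,-1,0.6],[0,0,0,-0.5,0.5,-1,0.6],[0,0,0,-0.7,0.7,-1,0.6],[0,0,0,-0.8,0.74,-1,0.6],[0,0,0,-0.8,0.74,-1,0.6]],
], force=80)

```text
t: 15.3
tcp_pos: [0.4952, 0.1616, 0.1434]
tool_rot: [0.783, 0.622, -0.0, -0.0]
force: [-0.5, -0.0, -2.0]
finger_gap: 0.648
```

>>> move_arm([
  [[0,0,0,-0.15,0.15,0,0.6],[0,0,0,-0.4,0.4,-0.1,0.6],[0,0,0,-0.65,0.6,-0.1,0.6],[0,0,0,-0.78,0.74,-0.1,0.6],[0,0,0,-0.78,0.74,-0.1,0.6],[0,0,0,-0.78,0.74,-0.1,0.6],[0,0,0,-0.78,0.74,-0.1,0.6],[0,0,0,-0.78,0.74,-0.1,0.6]],
])

```text
t: 16.3
tcp_pos: [0.5501, 0.0701, 0.1532]
tool_rot: [0.782, 0.623, -0.0, -0.0]
force: [-0.3, -0.3, -2.0]
finger_gap: 0.64
```

>>> move_arm([
  [[0,0,-0.1,-0.15,0.15,0,0.6],[0,0,-0.2,-0.4,0.4,0,0.6],[0,0,-0.3,-0.65,0.6,0,0.6],[0,0,-0.386,-0.76,0.73,0,0.6],[0,0,-0.386,-0.76,0.73,0,0.6],[0,0,-0.386,-0.76,0.73,0,0.6],[0,0,-0.386,-0.76,0.73,0,0.6],[0,0,-0.386,-0.76,0.73,0,0.6]],
])

```text
t: 17.3
tcp_pos: [0.6044, -0.0203, 0.1534]
tool_rot: [0.679, 0.734, -0.0, -0.0]
force: [-0.3, 0.6, -2.0]
finger_gap: 0.644
```

```bash
cat >> h.py <<'E'
def held(n,y0,zlo,zhi):  # side-face edges of held piece as seen by scene cam
    s=snapshot("scene");np.savez(n+".npz",**s);save(n,s["img"][120:360,200:520],2.5)
    W=cloud(s);rackoff(s,W);P=W.reshape(-1,3);L=torack(P);z=P[:,2]*1000;im=s["img"].reshape(-1,3).astype(int)
    m=(z>zlo)&(z<zhi)&(abs(L[:,0])<45)&(abs(L[:,1]-y0)<45)&(im.min(1)>90)
    a=L[m];zz=z[m];yf=a[(a[:,1]>y0+15)&(a[:,0]<20)]
    print("pts",len(a),"+y face line (slope,int):",np.polyfit(yf[:,0],yf[:,1],1).round(3),"x range",np.percentile(a[:,0],[1,99]).round(1),"bottom z",np.percentile(zz,1).round(1),len(yf))
E
python3 -c "
from h import *
go([*rack(0,8.5),.07],YAW)
held('scene3',8.5,95,160)
"
```

```text
t 17.3 q [-0.22  0.63  1.57  0.    0.94 -0.3 ] tcp [ 0.6044 -0.0203  0.1534] F [-0.3  0.6 -2. ] gap 0.644
   turn [-0.    -0.     0.001] shift [-0.012  0.013  0.834]
post (143, array([-30.3, 116.6]), array([ 36.2, 126.5])) 
wall (124, array([-30.2, -85.4]), array([ 35.1, -69.4])) 
side [(105, np.float64(26.5), np.float64(37.4)), (46, np.float64(-34.8), np.float64(-26.3))]
pts 445 +y face line (slope,int): [1.5000e-02 2.9432e+01] x range [-22.4  37.6] bottom z 108.7 147
```

View pics/scene3.png

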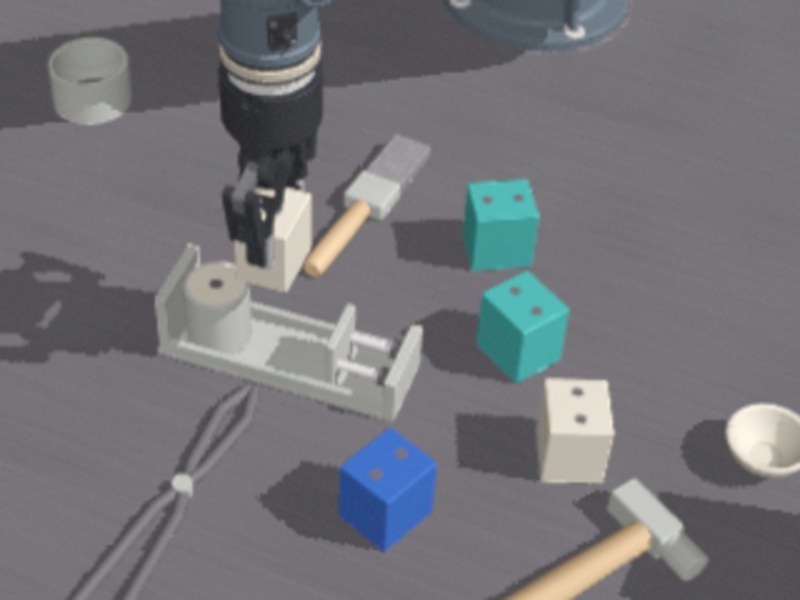

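>>> move_arm([
  [[0,0,0,0.02,0.013,0.3,0.6],[0,0,0,0.02,0.013,0.6,0.6],[0,0,0,0.02,0.013,0.8,0.6],[0,0,0,0.02,0.013,0.86,0.6],[0,0,0,0.02,0.013,0.91,0.6],[0,0,0,0.02,0.013,0.95,0.6],[0,0,0,0.02,0.013,0.98,0.6],[0,0,0,0.02,0.013,0.98,0.6]],
])

```text
t: 18.35
tcp_pos: [0.606, -0.019, 0.0555]
tool_rot: [0.679, 0.734, 0.0, 0.0]
force: [-0.3, 0.4, -1.8]
finger_gap: 0.647
```

```bash
python3 -c "
from h import *
go([*rack(0,6),.0503],YAW)
"
```

```text
t 18.35 q [-0.22  0.78  1.61 -0.    0.75 -0.29] tcp [ 0.606  -0.019   0.0555] F [-0.3  0.4 -1.8] gap 0.647
   turn [0. 0. 0.] shift [-0.048 -0.004  0.052]
```

>>> move_arm([
  [[0,0,0,0,0,0.02,0.6],[0,0,0,-0.01,0,0.035,0.6],[0,0,0,-0.025,0,0.035,0.6],[0,0,0,-0.04,0,0.035,0.6],[0,0,0,-0.055,0,0.035,0.6],[0,0,0,-0.07,0,0.035,0.6],[0,0,0,-0.07,0,0.035,0.6],[0,0,0,-0.07,0,0.035,0.6]],
])

```text
t: 19.35
tcp_pos: [0.6062, -0.0256, 0.0518]
tool_rot: [0.679, 0.734, -0.0, -0.0]
force: [-1.6, 4.6, -1.0]
finger_gap: 0.649
```

```bash
python3 -c "
from h import *
go([*rack(0,6),.0503],YAW)
"
```

```text
t 19.35 q [-0.23  0.78  1.61  0.    0.75 -0.3 ] tcp [ 0.6062 -0.0256  0.0518] F [-1.6  4.6 -1. ] gap 0.649
   turn [-0.001 -0.001  0.   ] shift [ 0.017 -0.001  0.015]
```

>>> move_arm([
  [[0,0,0,0,0,0.015,0.6],[0,0,0,0,0,0.015,0.4],[0,0,0,0,0,0.015,0.1],[0,0,0,0,0,0.015,0],[0,0,0,0,0,0.015,0],[0,0,0,0,0,-0.3,0],[0,0,0,0,0,-0.8,0],[0,0,0,0.3,0,-1,0]],
])

```text
t: 20.35
tcp_pos: [0.6066, 0.0019, 0.1549]
tool_rot: [0.68, 0.733, 0.002, 0.003]
force: [0.2, 0.6, -0.2]
finger_gap: 0.999
```

```bash
python3 -c "
from h import *
go([.6033,.2415,.14],.421)
d=np.load('top2.npz');s={k:d[k] for k in d};W=cloud(s);P=W.reshape(-1,3);P=P[P[:,2]>.006]
d=(P[:,:2]-[.6033,.2415])*1000;u=d@[np.cos(.421),np.sin(.421)];v=d@[-np.sin(.421),np.cos(.421)]
for a,b in((-20,20),(-45,45)):
  m=(abs(u)>34)&(v>a)&(v<b)&(abs(u)<110);print(a,'nearest u+',u[m&(u>0)].min(initial=999),'u-',u[m&(u<0)].max(initial=-999), 'maxz',P[m,2].max(initial=0))
P=W.reshape(-1,3);L=torack(P)
"
```

```text
t 20.35 q [-0.18  0.62  1.57 -0.    0.94 -0.25] tcp [0.6066 0.0019 0.1549] F [ 0.2  0.6 -0.2] gap 0.999
   turn [ 0.008  0.005 -0.442] shift [2.393 0.143 0.144]
-20 nearest u+ 92.4312038175626 u- -89.75753929559261 maxz 0.4038546137529301
-45 nearest u+ 40.87233598773061 u- -77.65078837507563 maxz 0.4185926983367101
```

>>> move_arm([
  [[0,0,0,0.5,0,0,0],[0,0,0,1,0,0,0],[0,0,0,1,0.05,0,0],[0,0,0,1,0.05,0,0],[0,0,0,1,0.05,0,0],[0,0,0,1,0.05,0,0],[0,0,0,1,0.05,0,0],[0,0,0,1,0.05,0,0]],
])

```text
t: 21.35
tcp_pos: [0.6014, 0.1036, 0.1518]
tool_rot: [0.68, 0.734, -0.0, -0.0]
force: [-0.1, 0.6, 0.4]
finger_gap: 0.998
```

>>> move_arm([
  [[0,0,0,0.5,0,0,0],[0,0,0,0.7,0.05,0,0],[0,0,0,0.7,0.05,0,0],[0,0,0,0.7,0.05,0,0],[0,0,0,0.7,0.05,0,0],[0,0,0,0.7,0.05,0,0],[0,0,0,0.7,0.05,0,0],[0,0,0,0.7,0.05,0,0]],
])

```text
t: 22.35
tcp_pos: [0.601, 0.174, 0.1518]
tool_rot: [0.679, 0.734, -0.0, 0.0]
force: [0.4, 0.5, -0.0]
finger_gap: 0.997
```

>>> move_arm([
  [[0,0,-0.2,0.3,0,0,0],[0,0,-0.442,0.69,0.04,0,0],[0,0,-0.442,0.69,0.04,0,0],[0,0,-0.442,0.69,0.04,0.1,0],[0,0,-0.442,0.69,0.04,0.1,0],[0,0,-0.442,0.69,0.04,0.1,0],[0,0,-0.442,0.69,0.04,0.1,0],[0,0,-0.442,0.69,0.04,0.1,0]],
])

```text
t: 23.35
tcp_pos: [0.5999, 0.2431, 0.142]
tool_rot: [0.543, 0.84, 0.0, 0.0]
force: [-0.3, 0.8, -0.7]
finger_gap: 0.999
```

```bash
python3 -c "
from h import *
go([.6033,.2415,.045],.421)
s=snapshot('top');np.savez('top4.npz',**s);W=cloud(s);P=W.reshape(-1,3);L=torack(P);z=P[:,2]*1000
a=L[(abs(z-64.5)<4)&(abs(L[:,0])<33)&(L[:,1]>-72)&(L[:,1]<50)]
for n,b in(('flask',a[a[:,1]<-19]),('block',a[a[:,1]>-15])):print(n,len(b),b.min(0).round(1),b.max(0).round(1),cv2.minAreaRect(b.astype(np.float32)))
pl=L[(z>50)&(z<64)&(L[:,1]>50)&(L[:,1]<80)&(abs(L[:,0])<35)];print('plate',pl.min(0),pl.max(0))
"
```

```text
t 23.35 q [ 0.21  0.69  1.47  0.    0.99 -0.21] tcp [0.5999 0.2431 0.142 ] F [-0.3  0.8 -0.7] gap 0.999
   turn [0.001 0.    0.004] shift [-0.028  0.024  0.97 ]
flask 516 [-27.3 -71.6] [ 27.5 -19.5] ((-0.030069351196289062, -45.60639953613281), (51.80808639526367, 54.11729049682617), 85.34564208984375)
block 517 [-27.8 -15. ] [28.2 25.2] ((0.2020721435546875, 5.1378326416015625), (40.15571594238281, 56.017059326171875), 89.80915069580078)
plate [-25.78171381  63.12853396] [24.55720613 70.89680149]
```

>>> move_arm([
  [[0,0,0,-0.028,0.024,0.4,0],[0,0,0,-0.028,0.024,0.97,0],[0,0,0,-0.028,0.024,0.97,0],[0,0,0,-0.028,0.024,0.97,0.2],[0,0,0,-0.028,0.024,0.97,0.6],[0,0,0,-0.028,0.024,0.97,0.6],[0,0,0,-0.028,0.024,0.97,0.6],[0,0,0,-0.028,0.024,0.97,0.6]],
], force=90)

```text
t: 24.4
tcp_pos: [0.6052, 0.2423, 0.0483]
tool_rot: [0.542, 0.84, 0.002, 0.002]
force: [0.5, 0.2, 7.3]
finger_gap: 0.644
```

```bash
python3 -c "
from h import *
go([*rack(0,60),.155],YAW)
"
```

```text
t 24.4 q [ 0.21  0.82  1.5   0.    0.82 -0.21] tcp [0.6052 0.2423 0.0483] F [0.5 0.2 7.3] gap 0.644
   turn [0.008 0.    0.442] shift [-1.922 -0.899 -1.07 ]
```

>>> move_arm([
  [[0,0,0,0,0,-0.25,0.6],[0,0,0,0,0,-0.6,0.6],[0,0,0,-0.1,-0.05,-1,0.6],[0,0,0,-0.35,-0.15,-1,0.6],[0,0,0,-0.6,-0.3,-1,0.6],[0,0,0,-0.8,-0.4,-1,0.6],[0,0,0,-0.96,-0.45,-1,0.6],[0,0,0,-0.96,-0.45,-1,0.6]],
])

```text
t: 25.4
tcp_pos: [0.6021, 0.1346, 0.1449]
tool_rot: [0.543, 0.84, 0.0, 0.0]
force: [-0.1, 1.2, -2.7]
finger_gap: 0.642
```

>>> move_arm([
  [[0,0,0.1,-0.2,-0.1,-0.05,0.6],[0,0,0.2,-0.5,-0.2,-0.1,0.6],[0,0,0.35,-0.8,-0.4,-0.1,0.6],[0,0,0.442,-0.96,-0.45,-0.1,0.6],[0,0,0.442,-0.96,-0.45,-0.1,0.6],[0,0,0.442,-0.96,-0.45,-0.1,0.6],[0,0,0.442,-0.96,-0.45,-0.1,0.6],[0,0,0.442,-0.96,-0.45,-0.1,0.6]],
])

```text
t: 26.4
tcp_pos: [0.6, 0.0306, 0.1548]
tool_rot: [0.679, 0.734, 0.0, -0.0]
force: [-0.5, 0.2, -1.8]
finger_gap: 0.648
```

```bash
python3 -c "
from h import *
go([*rack(0,60),.155],YAW)
held('scene5',60,95,168)
print(torack(status.sense()['tcp_pos']))
"
```

```text
t 26.4 q [-0.13  0.62  1.58  0.    0.94 -0.21] tcp [0.6    0.0306 0.1548] F [-0.5  0.2 -1.8] gap 0.648
   turn [-0.    -0.     0.002] shift [-0.008  0.018 -0.002]
post (134, array([-29.2, 116.5]), array([ 36.6, 126.6])) 
wall (141, array([-30.2, -85.4]), array([ 36.2, -69.5])) 
side [(110, np.float64(26.2), np.float64(37.8)), (36, np.float64(-34.5), np.float64(-26.3))]
pts 596 +y face line (slope,int): [4.0000e-03 8.6316e+01] x range [-27.8  40.2] bottom z 108.0 168
[-1.76741969 60.58372769]
```

View pics/scene5.png

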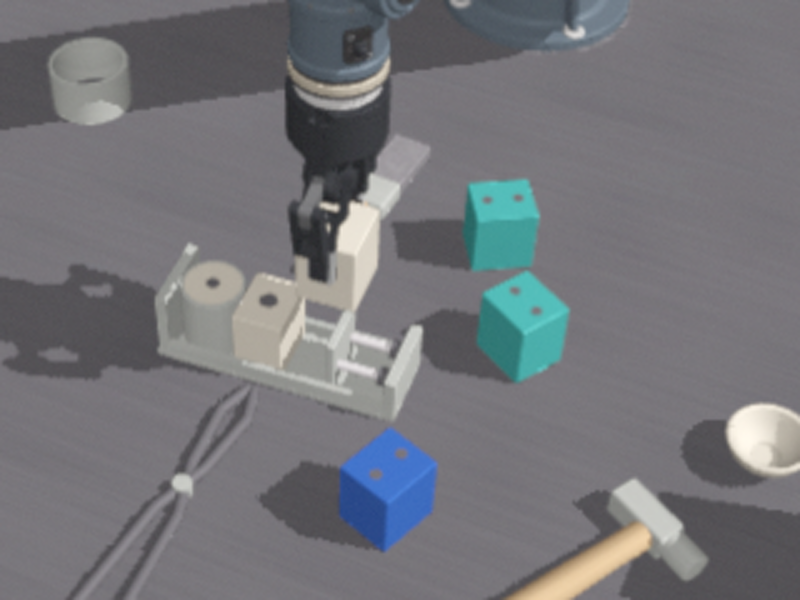

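The brick is held upright above the clamp end, and the flask and block are snug against the wall. I'll tilt it 25° with the clamp-side edge low, hook that edge inside the plate, push the plate back, then straighten the brick and lower it.

>>> move_arm([
  [[0,-0.15,0,-0.05,0.018,0,0.6],[0,-0.3,0,-0.1,0.018,0,0.6],[0,-0.45,0,-0.1,0.018,0.05,0.6],[0,-0.556,0,-0.1,0.018,0.2,0.6],[0,-0.556,0,-0.1,0.018,0.35,0.6],[0,-0.556,0,-0.1,0.018,0.48,0.6],[0,-0.556,0,-0.1,0.018,0.54,0.6],[0,-0.556,0,-0.1,0.018,0.54,0.6]],
])

```text
t: 27.45
tcp_pos: [0.6027, 0.02, 0.1059]
tool_rot: [0.664, 0.716, -0.148, 0.16]
force: [-8.1, 9.3, 26.9]
finger_gap: 0.646
```

```bash
python3 -c "
from h import *
D=np.deg2rad
print(torack(status.sense()['tcp_pos']))
for y,z,t in((61,.1,25),(72,.1,25),(65.6,.099,15),(59.5,.096,7),(54.3,.094,0)): go([*rack(0,y),z],YAW,D(t))
held('scene6',55,40,118)
"
```

```text
[ 0.10054928 49.9399716 ]
t 27.45 q [ 0.04  0.74  1.6  -0.59  0.88  0.37] tcp [0.6027 0.02   0.1059] F [-8.1  9.3 26.9] gap 0.646
   turn [ 0.001  0.004 -0.003] shift [ 0.125 -0.001  0.006]
t 27.45 q [ 0.04  0.74  1.6  -0.59  0.88  0.37] tcp [0.6027 0.02   0.1059] F [-8.1  9.3 26.9] gap 0.646
   turn [ 0.001  0.004 -0.003] shift [ 0.225 -0.001 -0.04 ]
t 27.45 q [ 0.04  0.74  1.6  -0.59  0.88  0.37] tcp [0.6027 0.02   0.1059] F [-8.1  9.3 26.9] gap 0.646
   turn [ 0.001  0.226 -0.002] shift [ 0.171 -0.001 -0.004]
t 27.45 q [ 0.04  0.74  1.6  -0.59  0.88  0.37] tcp [0.6027 0.02   0.1059] F [-8.1  9.3 26.9] gap 0.646
   turn [ 0.002  0.404 -0.002] shift [ 0.129 -0.001  0.049]
t 27.45 q [ 0.04  0.74  1.6  -0.59  0.88  0.37] tcp [0.6027 0.02   0.1059] F [-8.1  9.3 26.9] gap 0.646
   turn [ 0.002  0.56  -0.002] shift [ 0.09  -0.001  0.089]
post (136, array([-30.3, 116.5]), array([ 36. , 126.5])) 
wall (146, array([-30.7, -85.8]), array([ 36. , -68.8])) 
side [(107, np.float64(26.1), np.float64(37.6)), (10, np.float64(-33.7), np.float64(-28.7))]
pts 636 +y face line (slope,int): [9.000e-03 7.442e+01] x range [-21.4  41. ] bottom z 40.5 64
```

View pics/scene6.png

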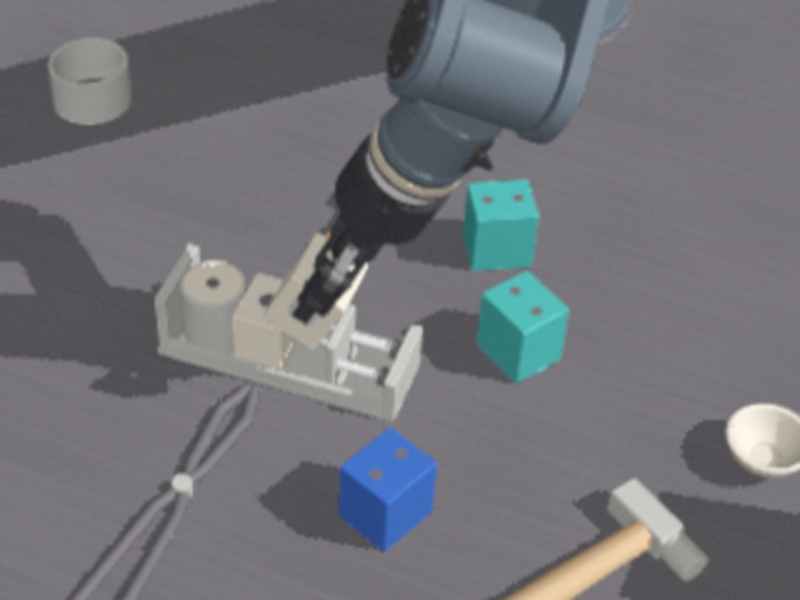

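The brick's bottom face caught the block's top edge with 27 N upward (crop, about (285,310)). I'll back up and check whether it slipped in the grip.

```bash
python3 -c "
from h import *
go([*rack(0,50),.126],YAW,np.deg2rad(25))
"
```

```text
t 27.5 q [ 0.04  0.74  1.6  -0.59  0.88  0.37] tcp [0.6026 0.02   0.1059] F [-9.1  9.8 25.6] gap 0.643
   turn [ 0.001  0.004 -0.003] shift [-0.085 -0.    -0.182]
```

>>> move_arm([
  [[0,0,0,-0.03,0,-0.07,0.6],[0,0,0,-0.06,0,-0.15,0.6],[0,0,0,-0.09,0,-0.22,0.6],[0,0,0,-0.09,0,-0.22,0.6],[0,0,0,-0.09,0,-0.22,0.6],[0,0,0,-0.09,0,-0.22,0.6],[0,0,0,-0.09,0,-0.22,0.6],[0,0,0,-0.09,0,-0.22,0.6]],
])

```text
t: 28.5
tcp_pos: [0.6025, 0.0211, 0.1243]
tool_rot: [0.663, 0.717, -0.147, 0.159]
force: [0.4, -0.5, -1.6]
finger_gap: 0.644
```

```bash
cat >> h.py <<'E'
def brick(n,y0,zlo,zhi):
    s=snapshot("scene");np.savez(n+".npz",**s);W=cloud(s);P=W.reshape(-1,3);L=torack(P);z=P[:,2]*1000
    im=s["img"].reshape(-1,3).astype(int);tp=status.sense()["tcp_pos"]
    print("tcp rack",torack(tp).round(1),(tp[2]*1000).round(1))
    m=(z>zlo)&(z<zhi)&(abs(L[:,1]-y0)<60)&(im.min(1)>90)
    a=np.c_[L[m],z[m]]
    f=a[(a[:,0]>25)&(a[:,0]<33)]
    r=cv2.minAreaRect(f[:,1:].astype(np.float32));print("x+ face",len(f),r,"corners y,z",cv2.boxPoints(r).round(1).tolist())
    from numpy.linalg import lstsq
    return a
E
python3 -c "
from h import *
a=brick('scene7',50,72,160)
g=a[(a[:,0]<20)&(a[:,0]>-25)]
# normals: fit plane by RANSAC for y+ face
rng=np.random.default_rng(0);best=0
for _ in range(600):
    p=g[rng.choice(len(g),3,0)];n=np.cross(p[1]-p[0],p[2]-p[0]);l=np.linalg.norm(n)
    if l<50: continue
    n/=l;k=abs((g-p[0])@n)<1.5
    if k.sum()>best:best=k.sum();K=k
q=g[K];c=q.mean(0);n=np.linalg.svd(q-c)[2][2];print(len(g),best,'centroid',c,'normal',n,'tilt',np.degrees(np.arctan2(n[2],n[1])))
print('corner lowest',a[a[:,2].argsort()[:8]].round(1).tolist())
print(status.sense()['force'])
"
```

```text
tcp rack [ 0. 51.] 124.4
x+ face 354 ((44.98192596435547, 110.33045959472656), (65.49554443359375, 50.05561828613281), 64.70361328125) corners y,z [[8.399999618530273, 91.4000015258789], [53.599998474121094, 70.0], [81.5999984741211, 129.1999969482422], [36.29999923706055, 150.60000610351562]]
172 100 centroid [ -0.85344768  52.68054827 140.69656527] normal [-0.02467464  0.4109323   0.91133189] tilt 65.72872034788635
corner lowest [[-1242.4, 86.2, 72.3], [-1235.2, 73.4, 72.8], [26.6, 47.8, 72.8], [-1236.6, 76.6, 72.8], [-545.0, 15.3, 73.1], [28.2, 52.7, 73.3], [27.6, 54.6, 73.4], [-1234.5, 94.6, 73.4]]
[-2.04025694e-03 -9.70429115e-01 -2.10373824e+00]
```

No slip: the brick is tilted 25.3°, with its low corner at rack (y 53.6, z 70). I'll re-enter nearer the plate so the bottom clears the block's edge.

```bash
python3 -c "
from h import *
for y,z in((56,.124),(56,.1074),(63.5,.1035),(72.5,.1005)): go([*rack(0,y),z],YAW,np.deg2rad(25))
"
```

```text
t 28.55 q [ 0.04  0.71  1.59 -0.57  0.91  0.34] tcp [0.6025 0.0211 0.1244] F [-0.  -1.  -2.1] gap 0.648
   turn [-0.  0.  0.] shift [ 0.047 -0.    -0.017]
t 28.55 q [ 0.04  0.71  1.59 -0.57  0.91  0.34] tcp [0.6025 0.0211 0.1244] F [-0.  -1.  -2.1] gap 0.648
   turn [-0.  0.  0.] shift [ 0.117 -0.     0.133]
t 28.55 q [ 0.04  0.71  1.59 -0.57  0.91  0.34] tcp [0.6025 0.0211 0.1244] F [-0.  -1.  -2.1] gap 0.648
   turn [-0.  0.  0.] shift [0.201 0.    0.137]
t 28.55 q [ 0.04  0.71  1.59 -0.57  0.91  0.34] tcp [0.6025 0.0211 0.1244] F [-0.  -1.  -2.1] gap 0.648
   turn [-0.  0.  0.] shift [0.296 0.    0.126]
```

>>> move_arm([
  [[0,0,0,0.047,0,-0.017,0.6],[0,0,0,0.08,0,0.05,0.6],[0,0,0,0.117,0,0.133,0.6],[0,0,0,0.117,0,0.133,0.6],[0,0,0,0.15,0,0.135,0.6],[0,0,0,0.175,0,0.136,0.6],[0,0,0,0.2,0,0.137,0.6],[0,0,0,0.2,0,0.137,0.6]],
])

```text
t: 29.55
tcp_pos: [0.6019, 0.0333, 0.1041]
tool_rot: [0.663, 0.716, -0.147, 0.159]
force: [-0.5, -3.3, 2.3]
finger_gap: 0.642
```

```bash
python3 -c "
from h import *
a=brick('scene8',60,67,160);s=np.load('scene8.npz')
go([*rack(0,72.5),.1005],YAW,np.deg2rad(25))
"
```

```text
tcp rack [ 0.4 63.2] 104.1
x+ face 313 ((64.46942901611328, 103.70863342285156), (136.36302185058594, 55.60817337036133), 51.36296081542969) corners y,z [[0.20000000298023224, 67.80000305175781], [43.599998474121094, 33.099998474121094], [128.8000030517578, 139.60000610351562], [85.30000305175781, 174.3000030517578]]
t 29.6 q [ 0.06  0.74  1.59 -0.58  0.89  0.38] tcp [0.6019 0.0333 0.1041] F [-0.5 -2.5  2.5] gap 0.641
   turn [0.001 0.001 0.   ] shift [ 0.099 -0.004 -0.006]
```

>>> move_arm([
  [[0,0,0,0.02,0,0,0.6],[0,0,0,0.04,0,0,0.6],[0,0,0,0.06,0,0,0.6],[0,0,0,0.08,0,0,0.6],[0,0,0,0.1,0,0,0.6],[0,0,0,0.11,0,0,0.6],[0,0,0,0.11,0,0,0.6],[0,0,0,0.11,0,0,0.6]],
])

```text
t: 30.6
tcp_pos: [0.601, 0.0433, 0.0991]
tool_rot: [0.663, 0.716, -0.147, 0.159]
force: [1.5, -3.5, 4.1]
finger_gap: 0.648
```

```bash
python3 -c "
from h import *
s=snapshot('scene');save('scene9',s['img'][180:320,260:440],4)
print(torack(status.sense()['tcp_pos']))
for y,z,t in((69.5,.0995,20),(66.6,.099,15),(62.5,.0965,8),(56,.094,0)): go([*rack(0,y),z],YAW,np.deg2rad(t))
"
```

```text
[ 0.22155119 73.20965673]
t 30.65 q [ 0.08  0.75  1.59 -0.58  0.89  0.39] tcp [0.601  0.0432 0.0991] F [ 0.7 -4.3  3.2] gap 0.642
   turn [0.001 0.112 0.   ] shift [-0.035 -0.002  0.012]
t 30.65 q [ 0.08  0.75  1.59 -0.58  0.89  0.39] tcp [0.601  0.0432 0.0991] F [ 0.7 -4.3  3.2] gap 0.642
   turn [0.001 0.223 0.   ] shift [-0.059 -0.002  0.029]
t 30.65 q [ 0.08  0.75  1.59 -0.58  0.89  0.39] tcp [0.601  0.0432 0.0991] F [ 0.7 -4.3  3.2] gap 0.642
   turn [0.001 0.378 0.   ] shift [-0.086 -0.002  0.069]
t 30.65 q [ 0.08  0.75  1.59 -0.58  0.89  0.39] tcp [0.601  0.0432 0.0991] F [ 0.7 -4.3  3.2] gap 0.642
   turn [0.001 0.556 0.   ] shift [-0.134 -0.002  0.119]
```

View pics/scene9.png

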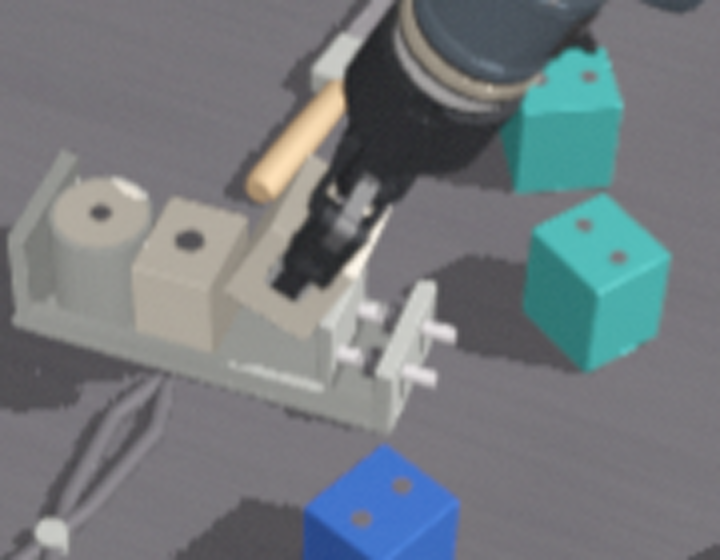

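The plate is pushed back (at (340,320), rods showing through the post), and the brick's lower edge is beyond the block. Now I'll straighten it.

>>> move_arm([
  [[0,0.056,0,-0.018,0,0.006,0.6],[0,0.112,0,-0.035,0,0.012,0.6],[0,0.168,0,-0.047,0,0.02,0.6],[0,0.223,0,-0.059,0,0.029,0.6],[0,0.3,0,-0.072,0,0.049,0.6],[0,0.378,0,-0.086,0,0.069,0.6],[0,0.467,0,-0.11,0,0.094,0.6],[0,0.556,0,-0.134,0,0.119,0.6]],
])

```text
t: 31.65
tcp_pos: [0.6016, 0.0263, 0.0925]
tool_rot: [0.679, 0.734, 0.001, -0.001]
force: [0.4, -4.0, -4.4]
finger_gap: 0.643
```

```bash
python3 -c "
from h import *
a=brick('scene10',58,69,118)
go([*rack(0,56),.054],YAW)
"
```

```text
tcp rack [-0.5 54.4] 92.4
x+ face 159 ((43.623130798339844, 90.99663543701172), (42.93754959106445, 77.81806945800781), 89.18452453613281) corners y,z [[4.400000095367432, 70.0999984741211], [82.19999694824219, 69.0], [82.80000305175781, 111.9000015258789], [5.0, 113.0]]
t 31.7 q [-0.15  0.71  1.61  0.    0.82 -0.22] tcp [0.6017 0.0244 0.0924] F [ 0.1 -5.4 -1.4] gap 0.643
   turn [-0.001 -0.005 -0.002] shift [0.014 0.005 0.384]
```

>>> move_arm([
  [[0,0,0,0.005,0.003,0.08,0.6],[0,0,0,0.005,0.005,0.16,0.6],[0,0,0,0.005,0.005,0.23,0.6],[0,0,0,0.005,0.005,0.28,0.6],[0,0,0,0.005,0.005,0.32,0.6],[0,0,0,0.005,0.005,0.35,0.6],[0,0,0,0.005,0.005,0.38,0.6],[0,0,0,0.005,0.005,0.38,0.6]],
])

```text
t: 32.7
tcp_pos: [0.6027, 0.0267, 0.0556]
tool_rot: [0.679, 0.734, 0.0, 0.0]
force: [1.1, -4.2, -1.4]
finger_gap: 0.646
```

```bash
python3 -c "
from h import *
print(torack(status.sense()['tcp_pos']))
go([*rack(0,50),.052],YAW)
"
```

```text
[ 0.6504425  56.58310819]
t 32.7 q [-0.14  0.77  1.62  0.    0.75 -0.22] tcp [0.6027 0.0267 0.0556] F [ 1.1 -4.2 -1.4] gap 0.646
   turn [ 0. -0.  0.] shift [-0.066 -0.007  0.036]
```

>>> move_arm([
  [[0,0,0,-0.015,0,0.01,0.6],[0,0,0,-0.03,0,0.02,0.6],[0,0,0,-0.045,0,0.025,0.6],[0,0,0,-0.06,0,0.025,0.6],[0,0,0,-0.075,0,0.025,0.6],[0,0,0,-0.075,0,0.04,0.6],[0,0,0,-0.075,0,0.05,0.6],[0,0,0,-0.075,0,0.05,0.6]],
])

```text
t: 33.7
tcp_pos: [0.6032, 0.019, 0.0533]
tool_rot: [0.679, 0.734, 0.0, 0.0]
force: [-3.2, -4.0, 15.6]
finger_gap: 0.643
```

```bash
python3 -c "
from h import *
print(torack(status.sense()['tcp_pos']))
go([*rack(0,50),.052],YAW)
"
```

```text
[ 0.5828673  48.92115123]
t 33.7 q [-0.15  0.78  1.62 -0.    0.74 -0.23] tcp [0.6032 0.019  0.0533] F [-3.2 -4.  15.6] gap 0.643
   turn [0.001 0.001 0.   ] shift [ 0.011 -0.006  0.013]
```

Floor contact at TCP 53.3 mm matches the 48.3 mm grasp height plus the 5 mm floor. Release and retreat.

>>> move_arm([
  [[0,0,0,0,0,-0.01,0.6],[0,0,0,0,0,-0.01,0.4],[0,0,0,0,0,-0.01,0.2],[0,0,0,0,0,-0.01,0],[0,0,0,0,0,-0.01,0],[0,0,0,0,0,-0.3,0],[0,0,0,0,0,-0.7,0],[0,0,0,0,0,-1,0]],
])

```text
t: 34.7
tcp_pos: [0.6033, 0.0195, 0.152]
tool_rot: [0.679, 0.734, 0.0, -0.0]
force: [0.0, 0.2, -0.3]
finger_gap: 1.0
```

>>> move_arm([
  [[0,0,0,0,-0.5,-0.3,0],[0,0,0,0,-1,-0.5,0],[0,0,0,0,-1,-0.5,0],[0,0,0,0,-1,-0.5,0],[0,0,0,0,-1,-0.5,0],[0,0,0,0,-1,-0.5,0],[0,0,0,0,-1,-0.5,0],[0,0,0,0,-1,-0.5,0]],
])

```text
t: 35.7
tcp_pos: [0.5036, 0.0115, 0.2006]
tool_rot: [0.679, 0.734, -0.0, -0.0]
force: [0.1, 0.8, 1.1]
finger_gap: 0.998
```

```bash
python3 -c "
from h import *
s=snapshot('top');W=cloud(s);P=W.reshape(-1,3);L=torack(P);z=P[:,2]*1000
for n,lo,hi in(('flask',-73,-21),('block',-16,22),('brick',28,73)):
    k=(z>58)&(z<76)&(abs(L[:,0])<33)&(L[:,1]>lo)&(L[:,1]<hi);b=L[k]
    A=np.c_[b,np.ones(len(b))];f=np.linalg.lstsq(A,z[k],rcond=None)[0];print(n,'n',len(b),'ztop',np.median(z[k]).round(1),'tilt',f[:2].round(3),b.min(0).round(1),b.max(0).round(1))
k=(z>52)&(z<62)&(L[:,1]>60)&(L[:,1]<110)&(abs(L[:,0])<30);print('plate',k.sum(),np.percentile(L[k],[2,98],axis=0).round(1).tolist())
s2=snapshot('scene');a=cv2.resize(s['img'][190:270,270:400],None,fx=3,fy=3);b=cv2.resize(s2['img'][190:310,250:400],None,fx=2.6,fy=2.6)
c=np.zeros((max(a.shape[0],b.shape[0]),a.shape[1]+b.shape[1],3),np.uint8);c[:a.shape[0],:a.shape[1]]=a;c[:b.shape[0],a.shape[1]:]=b;save('fin',c)
"
```

```text
flask n 567 ztop 66.4 tilt [ 0.007 -0.002] [-27.3 -73. ] [ 27.2 -21.1]
block n 498 ztop 64.1 tilt [0.006 0.005] [-27.8 -16. ] [28. 22.]
brick n 482 ztop 68.4 tilt [-0.011  0.005] [-26.3  28.1] [29. 73.]
plate 97 [[-25.1, 75.0], [25.1, 82.8]]
```

View pics/fin.png

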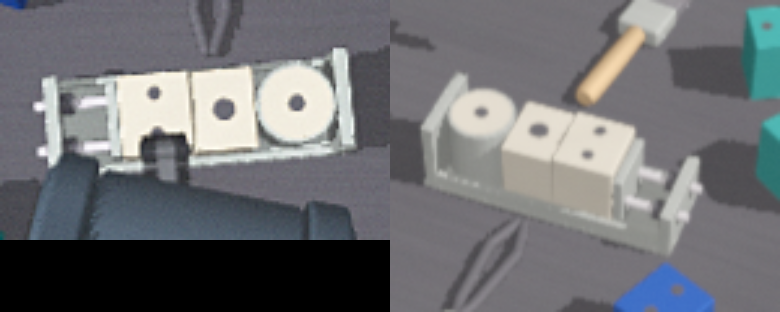

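All three stand flat and snug in the row. The plate is at y = 75, so the clamp is back about 12 mm.

```bash
python3 -c "
from h import *
print(manip.sign_off())"
```

```text
the job is handed in; nothing more can be done
None
```

The job is handed in after about 36 s of the 72 s allowed. The flask, block and brick stand in one row in the rack, in that order from the end wall, with the sprung plate holding them snug. No verdict came back.

**How it went in:** I placed the flask and block first and pushed them against the end wall. The brick went in last: tilted 25°, its low edge hooked inside the plate, the plate pushed back about 18 mm, then straightened, lowered to the floor and released.

**Last checks, from the top camera:**

| Check | Measured | Expected or limit |
|---|---|---|
| Top height: flask / block / brick | 66.4 / 64.1 / 68.4 mm | 67 / 65 / 69 mm when fully down |
| Tilt of the tops | about 0.012 rad at most | 0.07 rad |
| Offset from the bay's middle line | about 1.5 mm at most | 9 mm |
| Clamp plate pushed back | about 12 mm | more than 8 mm |

The gripper is clear of everything. I saw nothing else disturbed in the pictures, but I did not measure the bystanders' positions at the end.

**What went wrong or disagreed:**
- **Brick, first try:** its bottom caught the block's top edge with about 27 N on the wrist. I backed off, confirmed it had not slipped in the grip, and went in again nearer the plate.
- **Flask position:** I first misread floor friction as contact with the end wall, which left the flask about 3 mm short. Pushing the block against it closed that gap.
- **Scene camera:** it read the rack 1–3 mm off in x compared with the top camera, so I used the top camera for x.

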